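# Roll the specimen bar into the V of the measuring stand

### The arm

A 6-joint arm with a two-finger parallel gripper is mounted at the origin on the work surface. World frame = base frame: x ahead of the robot, y to its left, z up, the work surface at z = 0. Lengths are in m, angles in degrees, forces in N, time in s.
With the tool pointing down it reaches from about 0.325 to 0.775 m from the base axis. Payload 5.5 kg.
Tool frame: the origin (TCP) lies at the centre of the arm's flange, where the gripper is bolted on; the fingertips stand 182 mm ahead of it and the grasp point (between the pads) lies 163 mm ahead of it; z points along the fingers, y is the direction in which the jaws open and shut (so a half turn about z gives the same grasp; the last joint's range is limited). The gripper opens to 88 mm and grips with 3 to 60 N. Pads are 20 mm wide; open, the fingers measure 115 mm over their backs; the gripper's body (75 mm by 178 mm) begins 61 mm behind the grasp point.
Start: joints at [-70.571, 5.22, 70.514, -0, 104.267, -3.249], TCP at [0.231, -0.554, 0.405] pointing down, gripper open.
Joint ranges: [-164.24, 164.24], [-49.07, 125.15], [9.68, 141.18], [-86.29, 266.29], [3.28, 154.24], [-151.56, 151.56]. Speed limits (degrees/s): [147.25, 147.25, 172.46, 180, 180, 180].

### API

Orientations are given as [roll, pitch, yaw] about the fixed x, y, z axes, in that order (R = Rz(yaw) Ry(pitch) Rx(roll)).
In Python, from station import r gives the robot as it stands. The module is installed in compiled form; this text tells all that it offers. Calls block until the motion is done:
- r.reach(position, orientation): joint-space move of the TCP to a pose.
- r.servo_line(position, rotation=None, speed=0.15): straight line of the TCP; rotation=None keeps the orientation; speed is the mean speed in m/s.
- r.move_joints(angles): joint-space move.
- r.let_go() and r.grab(squeeze=None): open the fingers fully, or close them until they stop; squeeze is the grip in N (None keeps the last).
- r.wait(seconds).
- r.inverse_kinematics(position, orientation): joint angles nearest the present ones, or None.
- r.sense(): the state.
- r.snapshot(name): name is "scene" or "top" or "wrist"; returns a dict with "frame" (384x512x3 uint8, red, green, blue), "fx", "fy", "cx", "cy" (pixels), "dist_coeffs" ([k1, k2, p1, p2, k3] as OpenCV has them; the pictures are not rectified), "R" (3x3) and "t" (3): a world point X has camera coordinates R X + t. Camera axes: x right, y down, z forward; pixel columns grow to the right and rows downward; lengths in m; the calibration is good to about 2 mm. A picture is of the moment at which its call begins. There is no depth.
A pose or a line that the arm cannot do raises r.IKError and nothing moves.
- r.hand_in(): hands the job in, once; it reports no verdict.
The state is a dict: "clock": time; "joints": joint angles; "joint_vel": joint speeds; "joint_torque": joint torques, N m; "tcp_pos": TCP position; "orientation": TCP orientation; "contact_force": force on the tool from outside, world axes, zero at the start; "torque": the same for the moment, N m; "opening": finger opening in m.
Only numpy, scipy, OpenCV 4.12 (cv2) and the standard library are available. Lean on these libraries where they do the work, as an engineer would, in place of code of your own. Each camera call takes 0.05 s, during which the arm holds its last target. There are 200 camera calls.

### The job

Get the big aluminium bar ready for measuring: roll it across the bench by its side, up the ramp and into the V of the green measuring stand, then push it endwise along the V until its end sits flush against the steel end plate. Only push it with the fingers - do not grip it or lift it - and leave it lying there at rest with the hand clear. Keep off the dial gauge and leave everything else on the bench where it stands.

Things in the scene. Friction and masses are not known exactly. Their poses are not given: they have to be found in the camera images.
- bar: the plain aluminium bar lying on the bench on the ramp side of the stand: a solid cylinder 40 mm in diameter, 150 mm long, about 0.5 kg, smooth (friction about 0.3), free to roll, up to 0.2 rad askew to the V. Origin at its middle, on its axis, 20 mm above the bench (24.6 mm when seated in the V); its y axis runs along the bar, its x and z axes turn as it rolls
- stand: the measuring stand, a green casting fixed to the bench, with a ramp and a steel-lined 120 degree V. Origin at bench height below the bottom of the V, midway along it. Its y axis runs along the V to the end plate, its x axis across it, away from the ramp. Ramp and V run from y = -95 to +95 mm, open at the -y end. A bar fully home has its middle at x = 0, y = +20, z = 24.6 mm
- v_mid (a point): the bottom of the V, midway along it, 1.5 mm above the bench; axes as the stand. The V's far face rises to 16.5 mm at stand x = +26 mm; behind it a flat of that height reaches to x = +105 mm
- crest (a point): the middle of the crest between ramp and V, 10 mm above the bench, at stand x = -15.7 mm; the ramp rises to it from bench height at x = -57 mm, over the whole length of the V; axes as the stand
- plate_face (a point): on the face of the steel end plate, at the height of a seated bar's axis (stand y = +95 mm); the plate closes the +y end of the V, its face looks to the stand's -y; 36 mm wide in x, 48 mm tall, 12 mm thick; axes as the stand
- gauge: the dial gauge, swung aside on the stand's column (14 mm thick, 200 mm tall, at stand x = 65, y = 140 mm): a round case 56 mm across, 20 mm thick, with its spindle below down to 66 mm under the origin; origin at the middle of the case, 165 mm above the bench. Not to be touched
- brass_slug: bystander: brass specimen standing on end, 25 mm diameter, 75 mm tall; origin at the centre of its underside
- steel_slug: bystander: steel specimen standing on end, 30 mm diameter, 55 mm tall; origin at the centre of its underside
- dish: bystander: white porcelain evaporating dish, 84 mm wide, 30 mm tall; origin at the centre of its underside
- beaker: bystander: small glass beaker, 54 mm wide, 70 mm tall; origin at the centre of its underside
- wash_bottle: bystander: white plastic wash bottle with a bent spout, 66 mm wide, 190 mm tall, spout reaching 65 mm along its -x; origin at the centre of its underside
- burner: bystander: gas burner on a blue cartridge, 90 mm wide, 171 mm tall; origin at the centre of its underside
- spectacles: bystander: clear safety spectacles with blue side arms, about 145 mm wide, 120 mm long, 45 mm tall; origin under the bridge

How it is judged (in metres and radians):
On the way, in this order (a step that is already met when the one before it is completed fails the run):
1. the bar rolls about half a turn or more on its way (not dragged or carried) (angle between bar's own z axis and vertical above 2.5 rad and height (world z) of bar below 0.034 m).
2. the bar lies seated in the V (x of bar in the frame of stand between -0.003 and 0.003 m and z of bar in the frame of stand between 0.0215 and 0.0275 m and angle between the y axis of bar and the y axis of stand, either way round below 0.04 rad and linear speed of bar below 0.01 m/s), for 0.2 s.
At the end, for the whole second after the job is handed in: The bar is at rest on both faces of the V (axis within 3 mm of the V's centre line and of its seated height, within 0.04 rad of the V's direction) and its end is within 2.5 mm of the end plate (all of step 2 and y of bar in the frame of stand between 0.0175 and 0.0215 m and angular speed of bar below 0.2 rad/s); the robot touches nothing.
It fails at once if the bar is gripped: it stands between the fingers and they press on it with over 12 N (x of the grasp point in the frame of bar between -0.013 and 0.013 m and z of the grasp point in the frame of bar between -0.013 and 0.013 m and y of the grasp point in the frame of bar between -0.075 and 0.075 m and contact force between the fingers and bar above 12 N).
It fails at once if the bar is lifted (its middle more than 40 mm above the bench; 30 mm is the top of the roll over the crest) or tipped up by more than 0.25 rad (height (world z) of bar above 0.04 m or angle between bar's own y axis and vertical below 1.32 rad or angle between bar's own y axis and vertical above 1.82 rad).
It fails at once if the dial gauge is touched with more than 1 N (contact force between any of the arm, the fingers, bar and gauge above 1 N).
It fails at once if a bystander is moved by more than 15 mm (distance of any of brass_slug, steel_slug, dish, beaker, wash_bottle, burner, spectacles from where it was at the start of the episode above 0.015 m).
It also fails if it takes over 54 s, if anything falls off the work surface, if the arm or the gripper's body presses on something with over 40 N, if the wrist force passes 120 N, or if a joint passes its speed limit or range.

## Working session

There is one attempt and no reset: what is moved stays moved. The work goes in short steps, each a Python script; the robot and the scene stay as the last script left them, time stands still between calls to the robot, and variables do not carry over. Pictures are saved under pics/ and viewed, about 8 in all and at most 12, crops included, and the job is handed in when it is done.

```bash
mkdir -p pics; python3 - <<'E'
from station import r
import cv2
for n in ("top","scene"):
    s=r.snapshot(n); cv2.imwrite(f"pics/{n}0.png",s["frame"][:,:,::-1])
    print(n,s["fx"],s["fy"],s["cx"],s["cy"],s["dist_coeffs"],s["R"],s["t"])
print(r.sense())
E
```

```text
top 408.52120981656384 408.52120981656384 248.86603019338818 186.7236454815227 [0.04345511 0.         0.         0.         0.        ] [[-2.40773125e-02 -9.99710074e-01 -2.24687326e-04]
 [-9.85426045e-01  2.37711479e-02 -1.68435278e-01]
 [ 1.68391786e-01 -3.83405608e-03 -9.85712690e-01]] [0.01376954 0.5711638  1.53854147]
scene 419.7079603584386 419.7079603584386 252.01820696973536 192.88704411425397 [0.03454253 0.         0.         0.         0.        ] [[ 0.49540601  0.86862354  0.0081256 ]
 [ 0.48872661 -0.27098005 -0.82928651]
 [-0.71813591  0.41480471 -0.55876458]] [-0.28539054 -0.16350054  1.82769577]
{'clock': 0.1, 'joints': array([-7.05723351e+01,  5.26056781e+00,  7.05742005e+01, -2.57300470e-04,
        1.04265492e+02, -3.24894305e+00]), 'joint_vel': array([-0.02039876, -0.08957639, -0.08442763, -0.05089922,  0.02115694,
        0.03091508]), 'joint_torque': array([ 2.56248248e-03, -4.47857380e+01, -4.07569349e+01,  6.99810125e-02,
        2.84782058e-02, -1.13704916e-04]), 'tcp_pos': array([ 0.2313342 , -0.55368044,  0.40360881]), 'orientation': array([-1.79899887e+02, -5.43309024e-03,  2.26765401e+01]), 'contact_force': array([ 0.4894473 ,  0.99468285, -0.26145856]), 'torque': array([ 0.02720423,  0.03382911, -0.03488686]), 'opening': 0.087690452395986}
```

View pics/top0.png

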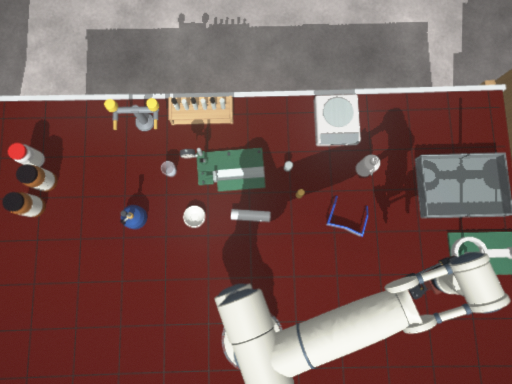

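View pics/scene0.png

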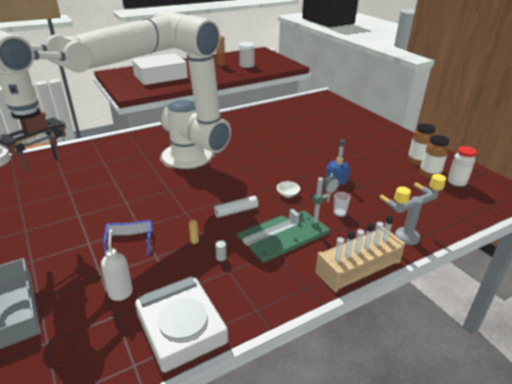

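The top view shows the green stand at about (232,170) with its plate towards the left (world +y). The bar is at (250,215), the dish at (194,215), the brass slug at (300,194) and the steel slug at (288,166). The scene view agrees. I'll measure from masks in the top view and then take a closer wrist view.

```bash
cat > h.py <<'E'
import numpy as np, cv2
def ray(s,uv):
    K=np.array([[s["fx"],0,s["cx"]],[0,s["fy"],s["cy"]],[0,0,1.]])
    p=cv2.undistortPoints(np.array(uv,float).reshape(-1,1,2),K,np.array(s["dist_coeffs"])).reshape(-1,2)
    d=np.c_[p,np.ones(len(p))]@np.array(s["R"]); c=-np.array(s["R"]).T@np.array(s["t"])
    return c,d
def onplane(s,uv,z):
    c,d=ray(s,uv); return (c+d*((z-c[2])/d[:,2])[:,None])
def proj(s,X):
    K=np.array([[s["fx"],0,s["cx"]],[0,s["fy"],s["cy"]],[0,0,1.]])
    return cv2.projectPoints(np.array(X,float).reshape(-1,1,3),cv2.Rodrigues(np.array(s["R"]))[0],np.array(s["t"],float),K,np.array(s["dist_coeffs"]))[0].reshape(-1,2)
def save(n,f,k=1): cv2.imwrite(n,cv2.resize(f[:,:,::-1],None,fx=k,fy=k,interpolation=cv2.INTER_CUBIC))
E
python3 - <<'E'
from station import r
from h import *
s=r.snapshot("top"); f=s["frame"]
h=cv2.cvtColor(f,cv2.COLOR_RGB2HSV)
g=cv2.inRange(h,(40,60,30),(95,255,255)); g[:, :180]=0; g[:,290:]=0; g[:140]=0; g[200:]=0
p=np.argwhere(g)[:,::-1]; b=cv2.minAreaRect(p.astype(np.float32)); box=cv2.boxPoints(b)
print("green px",box.round(1).tolist()); print(onplane(s,box,.01).round(3))
m=cv2.inRange(h,(0,0,90),(180,70,255)); m[:205]=0; m[226:]=0; m[:,:222]=0; m[:,282:]=0
p=np.argwhere(m)[:,::-1]; b=cv2.minAreaRect(p.astype(np.float32)); box=cv2.boxPoints(b)
print("bar",b); print(onplane(s,box,.02).round(3)); print("c",onplane(s,[b[0]],.02))
for n,uv,z in (("dish",(194,216),.02),("brass top",(300,193),.075),("steel",(288,166),.055)): print(n,onplane(s,[uv],z))
# close look
c=onplane(s,[(245,190)],.0)[0]; print(c)
for yaw in (22.7,0,90,-90,180):
    try: print(yaw,r.inverse_kinematics([c[0]-.05,c[1],.5],[180,0,yaw]))
    except Exception as e: print(e)
r.reach([c[0]-.05,c[1],.48],[180,0,0])
w=r.snapshot("wrist"); save("pics/w1.png",w["frame"],1.5)
print(w["fx"],w["R"],w["t"], r.sense()["orientation"],r.sense()["tcp_pos"])
E
```

```text
green px [[196.3000030517578, 152.39999389648438], [261.0, 147.5], [264.1000061035156, 186.89999389648438], [199.3000030517578, 191.89999389648438]]
[[ 0.723  0.209  0.01 ]
 [ 0.738 -0.053  0.01 ]
 [ 0.576 -0.061  0.01 ]
 [ 0.562  0.197  0.01 ]]
bar ((250.0710906982422, 215.0785675048828), (40.19978332519531, 11.23596477508545), 2.8624050617218018)
[[ 0.448  0.078  0.02 ]
 [ 0.492  0.075  0.02 ]
 [ 0.48  -0.082  0.02 ]
 [ 0.436 -0.079  0.02 ]]
c [[ 0.46368606 -0.00210949  0.02      ]]
dish [[0.4654442  0.21680528 0.02      ]]
brass top [[ 0.53787332 -0.19387308  0.075     ]]
steel [[ 0.64850386 -0.15453171  0.055     ]]
[0.56668944 0.01559204 0.        ]
22.7 [-2.04279284e+00 -5.19130127e+00  7.11462120e+01 -2.54444375e-14
  1.14045089e+02  6.52572072e+01]
0 [-2.04279284e+00 -5.19130127e+00  7.11462120e+01 -2.54444375e-14
  1.14045089e+02  8.79572072e+01]
90 [-2.04279284e+00 -5.19130127e+00  7.11462120e+01 -2.54444375e-14
  1.14045089e+02 -2.04279284e+00]
-90 None
180 [ -2.04279284  -5.19130127  71.146212     0.         114.04508926
 -92.04279284]
280.57590629859743 [[ 2.65477043e-04 -9.99999956e-01  1.35299705e-04]
 [-9.59794496e-01 -2.16824307e-04  2.80703543e-01]
 [-2.80703501e-01 -2.04380259e-04 -9.59794511e-01]] [0.01503486 0.44050163 0.60784779] [ 1.79993754e+02  1.94483039e-02 -6.24428016e-02] [0.51681128 0.01491761 0.47978612]
```

View pics/w1.png

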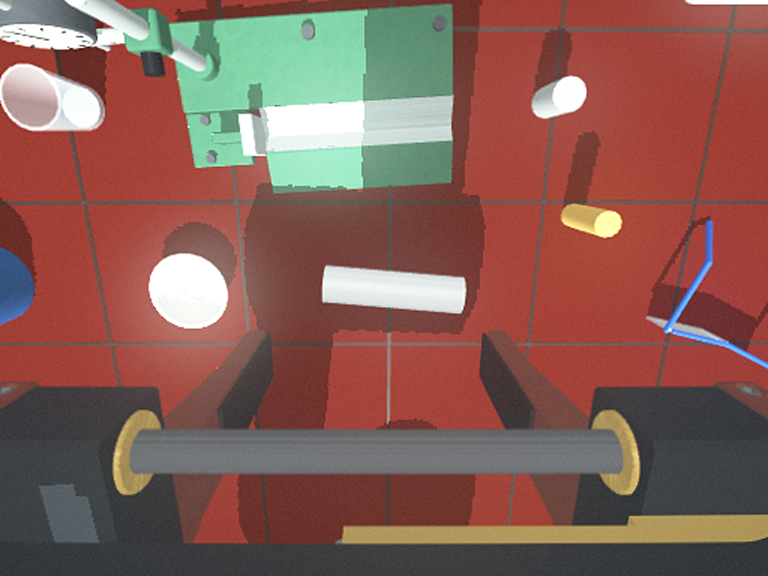

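The wrist view (shown at 1.5x) has the V liner running from (265,132) to (452,120), the plate at (252,135) and the ramp foot at (273,190)-(451,183). The bar lies from (323,285) to (465,293), the steel slug's top is at (568,95) and the brass slug's top at (607,223). I'll fit the edges from these.

```bash
python3 - <<'E'
from station import r
from h import *
import json
s=r.snapshot("wrist"); f=s["frame"]; h=cv2.cvtColor(f,cv2.COLOR_RGB2HSV)
low=(h[:,:,1]<75)&(h[:,:,2]>90); gr=cv2.inRange(h,(40,40,30),(95,255,255))>0
up,dn,ft=[],[],[]
for u in range(186,298):
    v=np.where(low[55:115,u])[0]+55
    if len(v)>5: up.append((u,v[0]-.5)); dn.append((u,v[-1]+.5))
    v=np.where(gr[95:140,u])[0]+95
    if len(v)>3: ft.append((u,v[-1]+.5))
def line(P):
    for _ in range(3):
        k=np.polyfit(P[:,1],P[:,0],1); e=P[:,0]-np.polyval(k,P[:,1]); P=P[abs(e)<max(.002,2*e.std())]
    return k,e.std(),len(P)
for n,P,z,off in (("far",up,.0165,.026),("crest",dn,.010,-.0157),("foot",ft,0,-.057)):
    k,e,m=line(onplane(s,P,z)); a=np.arctan(k[0]); 
    print(n,"yaw(of y axis, deg)",np.degrees(-a),"x at y=0 ",k[1],"-> V line x at y=0",k[1]-off/np.cos(a),e,m)
rt=[]
for v in range(10,120):
    u=np.where(gr[v,250:330])[0]
    if len(u): rt.append((u[-1]+250.5,v))
for z in (0,.01,.0165):
    P=onplane(s,rt,z); k=np.polyfit(P[:,0],P[:,1],1); print("end edge",z,np.degrees(np.arctan(k[0])),"y at x=.57,.63,.7",np.polyval(k,[.57,.63,.7]))
m=(low*255).astype(np.uint8); 
n,l,st,ce=cv2.connectedComponentsWithStats(m)
for i in range(1,n):
    if st[i,4]>80: print(st[i],ce[i].round(1))
i=l[192,262]; cnt=np.argwhere(l==i)[:,::-1].astype(np.float32); b=cv2.minAreaRect(cnt); bx=cv2.boxPoints(b); print("bar",b)
print(onplane(s,bx,.02).round(4),onplane(s,[b[0]],.02))
print("steel top",onplane(s,[(568/1.5,95/1.5)],.055),"brass top",onplane(s,[(607/1.5,223/1.5)],.075))
print("plate face top corners", onplane(s,[(263/1.5,108/1.5),(267/1.5,156/1.5)],.048))
E
```

```text
far yaw(of y axis, deg) 3.4615403094586257 x at y=0  0.655274240687558 -> V line x at y=0 0.629226718344703 0.0005717951253057995 93
crest yaw(of y axis, deg) -5.991317815608216 x at y=0  0.5959113277373187 -> V line x at y=0 0.6116975564847232 0.007099753500560672 102
foot yaw(of y axis, deg) 3.2292235952352506 x at y=0  0.5711977922344398 -> V line x at y=0 0.6282884429009307 0.0004769412080340349 111
end edge 0 2.18920105062918 y at x=.57,.63,.7 [-0.06332534 -0.0610317  -0.05835578]
end edge 0.01 2.1892010506291877 y at x=.57,.63,.7 [-0.06163711 -0.05934347 -0.05666756]
end edge 0.0165 2.189201050629183 y at x=.57,.63,.7 [-0.06053977 -0.05824613 -0.05557021]
[   0    0  100   34 2642] [44.7 15.4]
[319   0  58  21 110] [350.6  16.7]
[376   0 136  72 551] [466.6  17.1]
[288   9  10  12  86] [292.6  14.8]
[200  15  10  12  85] [204.6  20.5]
[112  25  26  23 316] [124.6  37.1]
[   0   43   70   45 2374] [32.2 66.8]
[354  50  37  67 810] [372.1  66.5]
[ 158   54  145   69 4732] [232.3  84.1]
[ 23 110 156 112 601] [120.4 147.4]
[320 118  56  18 109] [349.2 132.7]
[181 123  50   7 153] [202.6 125.7]
[180 133  68   4 165] [214.  134.3]
[392 133 120  14 222] [450.6 134.9]
[  99  169   55   50 2114] [125.6 193.3]
[ 214  175  107  108 2660] [262.4 196.8]
[344 184  33  55  95] [355.8 217.4]
[438 215  48  42 261] [457.1 225.6]
[  0 224 159   9 211] [ 89.5 228.8]
[  86  284  330   54 9716] [250.6 300.8]
[  26  322   39   40 1062] [ 45.1 342.5]
bar ((266.8856201171875, 209.03994750976562), (110.72216796875, 96.69070434570312), 55.81387710571289)
[[ 0.4663  0.1043  0.02  ]
 [ 0.5537 -0.024   0.02  ]
 [ 0.4004 -0.1336  0.02  ]
 [ 0.2942  0.0015  0.02  ]] [[ 0.43404998 -0.0122066   0.02      ]]
steel top [[ 0.6524299  -0.15541391  0.055     ]] brass top [[ 0.54183521 -0.19638411  0.075     ]]
plate face top corners [[0.64233577 0.1175064  0.048     ]
 [0.60061599 0.11682093 0.048     ]]
```

```bash
cat >> h.py <<'E'
SY=3.35; _y=np.radians(SY); ex=np.array([np.cos(_y),np.sin(_y)]); ey=np.array([-np.sin(_y),np.cos(_y)])
O=np.array([.6268,.035])
def W(x,y,tip): return [*(O+x*ex+y*ey),tip+.182]
def S(p): d=np.asarray(p)[:2]-O; return np.array([d@ex,d@ey])
E
python3 - <<'E'
from station import r
from h import *
s=r.snapshot("wrist"); f=s["frame"]; h=cv2.cvtColor(f,cv2.COLOR_RGB2HSV)
m=((h[:,:,1]<75)&(h[:,:,2]>90)).astype(np.uint8)*255; m=cv2.morphologyEx(m,cv2.MORPH_OPEN,np.ones((9,9),np.uint8))
l=cv2.connectedComponents(m)[1]; p=np.argwhere(l==l[192,262])[:,::-1].astype(np.float32)
b=cv2.minAreaRect(p); P=onplane(s,cv2.boxPoints(b),.02); print(b,P.round(4))
c=onplane(s,[b[0]],.02)[0]
e=[(P[i]+P[(i+1)%4])/2 for i in range(4)]; i=np.argmax([abs(e[j][1]-c[1]) for j in range(4)]); d=e[i]-e[(i+2)%4]; d*=np.sign(d[1])
yaw=np.degrees(np.arctan2(-d[0],d[1])); print("bar",c,yaw,np.linalg.norm(d),"stand frame",S(c))
a=np.radians(yaw); bx=np.array([np.cos(a),np.sin(a)])
assert abs(yaw)<10 and .13<np.linalg.norm(d)<.17
st=c[:2]-.048*bx
r.reach([*st,.30],[180,0,yaw]); r.servo_line([*st,.195],speed=.12)
w=r.snapshot("wrist"); save("pics/w2.png",w["frame"],1.2)
print(r.sense()["clock"],r.sense()["tcp_pos"],r.sense()["contact_force"])
E
```

```text
((262.21722412109375, 192.6106414794922), (95.9678955078125, 25.4405460357666), 5.19442892074585) [[ 0.4482  0.0765  0.02  ]
 [ 0.4911  0.0712  0.02  ]
 [ 0.4767 -0.0833  0.02  ]
 [ 0.433  -0.0821  0.02  ]]
bar [ 0.46256745 -0.00406899  0.02      ] -5.410411223797226 0.15724068424076695 stand frame [-0.16623491 -0.02940527]
4.5 [0.41520367 0.00043597 0.19610862] [-0.56340594 -0.5352701   0.6769704 ]
```

View pics/w2.png

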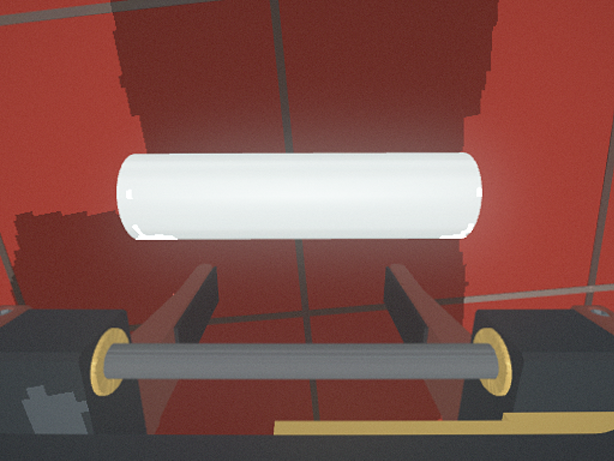

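The bar, at (118-482, 153-240), is square to the fingers and centred on them at (205/395, 270). Next I push it to just short of the crest.

```bash
python3 - <<'E'
from station import r
from h import *
def chk(t):
    q=r.sense(); print(t,round(q["clock"],2),S(q["tcp_pos"]).round(4),q["tcp_pos"][2].round(4),q["contact_force"].round(1))
r.servo_line(W(-.095,-.029,.013),[180,0,SY],speed=.04); chk("flat")
r.servo_line(W(-.055,-.029,.021),speed=.025); chk("ramp")
w=r.snapshot("wrist"); save("pics/w3.png",w["frame"],1.2)
E
```

```text
flat 7.62 [-0.0951 -0.029 ] 0.195 [-0.4 -0.6  0.9]
ramp 9.41 [-0.055 -0.029] 0.203 [-4.7 -0.   2.5]
```

View pics/w3.png

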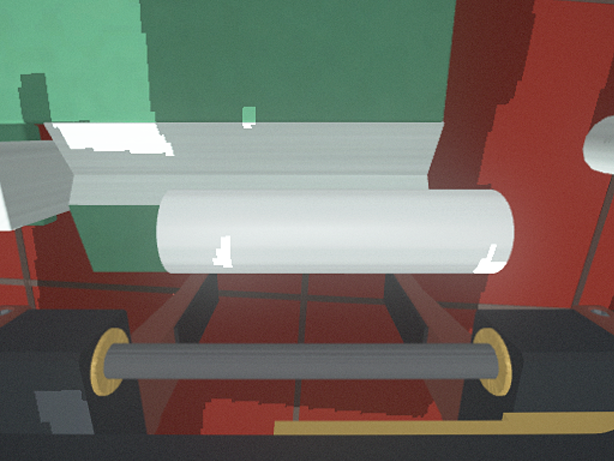

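The bar, at (157-513, 190-272), is on the ramp, parallel to the V and in contact with both fingers. It has drifted about 15 mm towards -y, which is acceptable. Next, over the crest.

```bash
python3 - <<'E'
from station import r
from h import *
def chk(t):
    q=r.sense(); print(t,round(q["clock"],2),S(q["tcp_pos"]).round(4),q["tcp_pos"][2].round(4),q["contact_force"].round(1))
for x in (-.048,-.042,-.038,-.035):
    r.servo_line(W(x,-.029,.022),speed=.015); chk(x)
    if x>-.045 and np.linalg.norm(r.sense()["contact_force"][:2])<1.2: break
r.wait(.4); chk("w")
w=r.snapshot("wrist"); save("pics/w4.png",w["frame"],1.2)
E
```

```text
-0.048 10.08 [-0.0478 -0.029 ] 0.204 [-0.6 -0.6  0.9]
-0.042 10.63 [-0.0419 -0.029 ] 0.2039 [-0.2  0.2 -0.2]
w 11.03 [-0.042 -0.029] 0.204 [ 0.3 -0.3 -0.3]
```

View pics/w4.png

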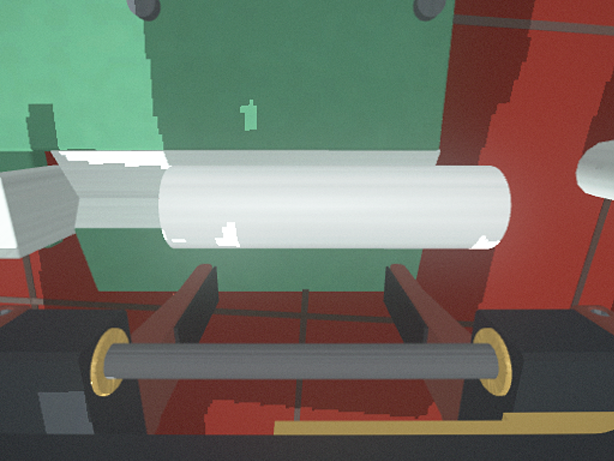

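The bar, at (160-511, 165-248), has dropped into the V and lies clear of the fingers. I'll back off, rise and take a close-up for the end push.

```bash
python3 - <<'E'
from station import r
from h import *
w=r.snapshot("wrist"); m=[(160/1.2,207/1.2),(511/1.2,207/1.2)]; print("ends now",[S(p).round(4) for p in onplane(w,m,.0246)])
r.wait(.3)
r.servo_line(W(-.075,-.045,.06),speed=.1)
r.servo_line(W(-.09,-.07,.17),speed=.2); r.wait(.2)
w=r.snapshot("wrist"); save("pics/w5.png",w["frame"],1.5)
f=w["frame"];h=cv2.cvtColor(f,cv2.COLOR_RGB2HSV)
mm=((h[:,:,1]<75)&(h[:,:,2]>90)).astype(np.uint8)*255; cv2.imwrite("pics/m5.png",mm)
for n,X in (("plate top corners",[(*(O-.018*ex+.095*ey),.048),(*(O+.018*ex+.095*ey),.048)]),("V end",[(*(O+.026*ex-.095*ey),.0165),(*(O-.0157*ex-.095*ey),.01),(*(O-.057*ex-.095*ey),0)])): print(n,(proj(w,X)*1.5).round(0).tolist())
np.savez("w5.npz",**{k:np.array(v) for k,v in w.items()}); print(r.sense()["clock"])
E
```

```text
ends now [array([-0.0006,  0.0394]), array([-0.0004, -0.1308])]
plate top corners [[122.0, 170.0], [113.0, 110.0]]
V end [[413.0, 103.0], [411.0, 166.0], [409.0, 221.0]]
13.075
```

View pics/w5.png

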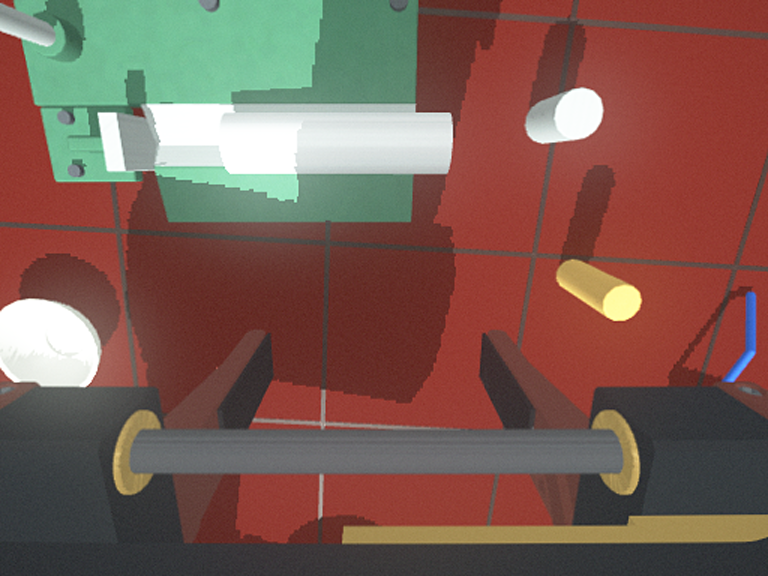

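The bar is seated: its axis measures at stand x ≈ -0.5 mm, its -y end is near y = -121 mm, and the predicted stand corners land on the image. The steel slug's top is at (577,114), about 55 mm beyond the bar end. The closed fingers, turned so they are 20 mm thick along the V, fit in that gap.

```bash
python3 - <<'E'
from station import r
from h import *
w=dict(np.load("w5.npz")); 
print("bar end",S(onplane(w,[(452/1.5,143/1.5)],.0246)[0]),"steel",S(onplane(w,[(577/1.5,114/1.5)],.055)[0]))
def chk(t):
    q=r.sense(); print(t,round(q["clock"],2),S(q["tcp_pos"]).round(4),q["tcp_pos"][2].round(4),q["contact_force"].round(1),round(q["opening"],4))
r.grab(5)
r.reach(W(0,-.146,.14),[180,0,SY+90]); chk("above")
w=r.snapshot("wrist"); save("pics/w6.png",w["frame"],1.2)
print("proj tip",proj(w,[W(0,-.146,-.182+.016)])*1.2)
E
```

```text
bar end [-0.00037843 -0.12148749] steel [ 0.01532695 -0.19154108]
above 15.88 [-1.000e-04 -1.459e-01] 0.3221 [-0.6  0.6 -0.2] 0.0005
proj tip [[300.78440015 222.89353931]]
```

View pics/w6.png

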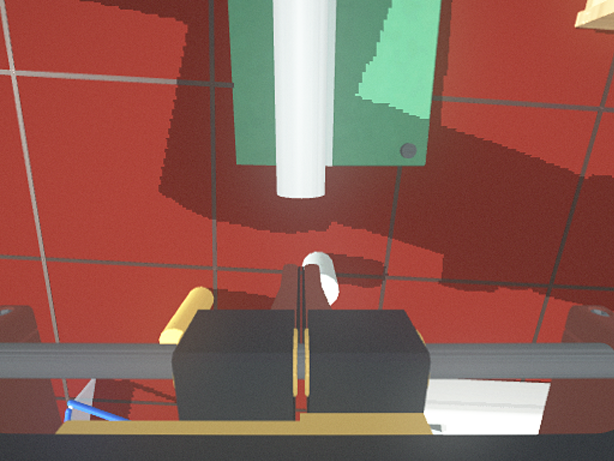

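The bar's end at (300,197) is straight ahead of the fingers, whose landing point projects to (301,223). The steel slug at (320,275) is behind it and clear. I'll go down and push.

```bash
python3 - <<'E'
from station import r
from h import *
def chk(t):
    q=r.sense(); F=q["contact_force"]; print(t,round(q["clock"],2),S(q["tcp_pos"]).round(4),q["tcp_pos"][2].round(4),F.round(1)); return -F[:2]@ey
r.servo_line(W(0,-.146,.016),speed=.1); chk("down")
r.servo_line(W(0,-.125,.016),speed=.03); chk("near")
r.servo_line(W(0,-.074,.016),speed=.03); chk("push")
y=-.074
while y<-.055:
    y+=.0015; r.servo_line(W(0,y,.016),speed=.012)
    if chk(y)>5: break
w=r.snapshot("wrist"); save("pics/w7.png",w["frame"],1.2)
E
```

```text
down 17.32 [ 0.0003 -0.1461] 0.1991 [-0.4  1.1  0.2]
near 18.18 [-0.     -0.1249] 0.198 [ 0.1 -0.7 -0.3]
push 20.02 [ 0.    -0.074] 0.1981 [-0.2 -0.6 -1.3]
-0.0725 20.3 [ 0.     -0.0725] 0.1981 [ 0.2 -1.7 -0.3]
-0.071 20.57 [ 0.     -0.0709] 0.1981 [ 1.1 -1.3 -0.3]
-0.06949999999999999 20.85 [ 0.     -0.0694] 0.1981 [ 0.  -1.5  1.6]
-0.06799999999999999 21.12 [ 0.    -0.068] 0.1981 [-0.5 -2.4  0.1]
-0.06649999999999999 21.4 [-0.     -0.0676] 0.1981 [-0.8 -6.5  1. ]
```

View pics/w7.png

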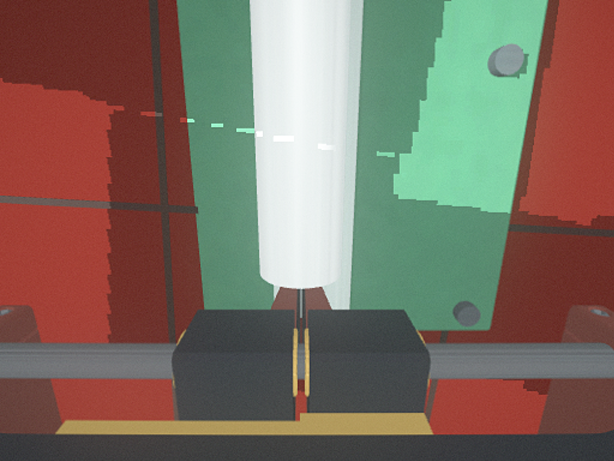

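The fingers stalled at y = -67.6 mm with 6.5 N, so the plate has been reached (expected -65 ± 2). I'll press a little more to confirm, back off, and check the plate end.

```bash
python3 - <<'E'
from station import r
from h import *
def chk(t):
    q=r.sense(); F=q["contact_force"]; print(t,round(q["clock"],2),S(q["tcp_pos"]).round(4),F.round(1))
r.servo_line(W(0,-.0650,.016),speed=.012); chk("press")
r.wait(.3); chk("hold")
r.servo_line(W(0,-.085,.016),speed=.03); chk("back")
r.servo_line(W(0,-.115,.13),speed=.15)
r.reach(W(-.09,.02,.15),[180,0,SY]); r.wait(.3); chk("view")
w=r.snapshot("wrist"); np.savez("w8.npz",**{k:np.array(v) for k,v in w.items()})
save("pics/w8.png",w["frame"][20:180,60:380],2.4)
E
```

```text
press 21.73 [-0.     -0.0672] [  0.3 -10.6  -0.6]
hold 22.02 [-0.     -0.0672] [  0.5 -10.6  -1.1]
back 22.84 [ 0.     -0.0849] [ 0.5 -0.6  0.5]
view 25.64 [-0.0899  0.0198] [ 0.3 -0.1  0.3]
```

View pics/w8.png

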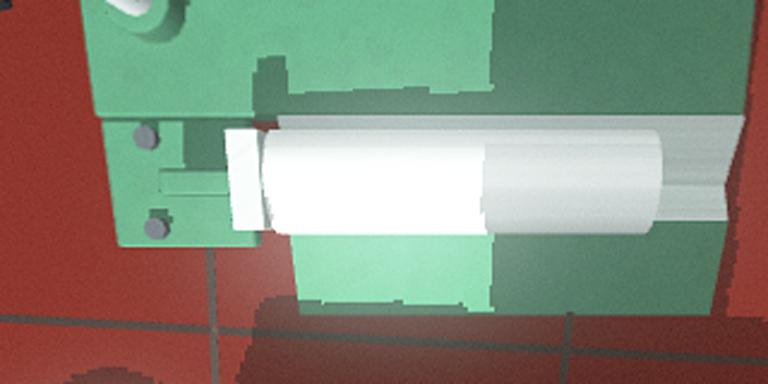

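```bash
python3 - <<'E'
from h import *
w=dict(np.load("w8.npz")); P=lambda u,v:(u/2.4+60,v/2.4+20)
for n,p,z in (("bar -y top rim",P(661,165),.0446),("bar +y top rim",P(266,165),.0446),("plate face top near",P(262,229),.048),("plate top face-edge far",P(258,130),.048),("V end far edge",P(743,117),.0165),("V end crest",P(726,220),.010),("axis mid",P(480,182),.0246)):
    print(n,S(onplane(w,[p],z)[0]).round(4))
E
```

```text
bar -y top rim [ 0.0047 -0.0561]
bar +y top rim [0.0045 0.0918]
plate face top near [-0.0186  0.0941]
plate top face-edge far [0.0163 0.0929]
V end far edge [ 0.0251 -0.0959]
V end crest [-0.0153 -0.096 ]
axis mid [-0.0006  0.011 ]
```

The bar's end is 39.9 mm inside the V's open end, where fully home is 40. It also meets the plate, and its axis is at x = -0.6 mm. I'm handing it in.

```bash
python3 -c "
from station import r
r.hand_in(); print(r.sense()['clock'])"
```

```text
the job is handed in; nothing more can be done
the job is handed in; nothing more can be done
```

The bar is seated in the V with its end against the steel plate, and I handed the job in at about 26 s of the 54 s allowed. No verdict is reported.

**How it was moved:** I rolled it over the bench and up the ramp with the open fingertips side by side, turning it parallel to the V on the way. It dropped over the crest into the V. I then pushed it endwise with the closed fingers until they stalled against the plate at 10.6 N. It was never gripped or lifted, and I stayed well away from the gauge and the bystanders.

**Last checks, with the hand raised clear:**

| Check | Measured | Expected |
|---|---|---|
| Bar axis across the V | x ≈ -0.6 mm | 0, within 3 mm |
| Bar's -y end from the V's open end | 39.9 mm | 40 mm |
| Hand force reading | about 0.4 N (noise) | 0 |

**Disagreements:**
- The gap at the plate read 1–2 mm by eye from picture edges. That is within the camera's error, and the force stall and the 39.9 mm reading say it is flush.
- The fingers stalled about 2 mm short of the predicted position, which fits my stand origin being slightly off along the V.
- The bar drifted about 15 mm along its axis while rolling, which did no harm.

I did not measure the bar's roll angle. It rolled about 150 mm before the crest, well over the half turn needed. I also did not measure the bystanders again at the end.

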